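# Set the vent on the food container

### The arm

A 6-joint arm with a two-finger parallel gripper is mounted at the origin on the work surface. World frame = base frame: x ahead of the robot, y to its left, z up, the work surface at z = 0. Lengths are in m, angles in degrees, forces in N, time in s.
With the tool pointing down it reaches from about 0.25 to 0.725 m from the base axis. Payload 9.7 kg.
Tool frame: the origin (TCP) lies midway between the tips of the shut fingers; the grasp point (between the pads) lies 19 mm behind it; z points along the fingers, x is the direction in which the jaws open and shut, and the axes are right-handed (so a half turn about z gives the same grasp; the last joint's range is limited). The gripper opens to 85 mm and grips with 20 to 120 N. Pads are 22 mm wide; open, the fingers measure 114 mm over their backs; the gripper's body (76 mm by 85 mm) begins 54 mm behind the grasp point. The pads swing forward as they close: fully open they stand 13 mm farther back than shut.
Start: joints at [68.984, 4.979, 10.078, 95.1, 0, 90], TCP at [0.197, 0.513, 0.231] pointing down, gripper open.
Joint ranges: [-179.16, 179.16], [-48.56, 103.87], [-65.8, 70.77], [-126.05, 130.52], [-82.76, 87.17], [-180, 180]. Speed limits (degrees/s): [127.2, 127.2, 147.25, 180, 180, 180].

### API

Orientations are given as [roll, pitch, yaw] about the fixed x, y, z axes, in that order (R = Rz(yaw) Ry(pitch) Rx(roll)).
In Python, from workcell import sensors, camera, get_calibration, bot, recognise, place_of gives the robot as it stands. The module is installed in compiled form; this text tells all that it offers.
- The arm moves only by the tool send_rows, never from a script. Its argument "plan" is a list of rows, each a list of 3 entries, a list of its own where there are three numbers: the shift along the tool's x, y, z normalised to -1 to 1, where 1 is 0.3 m, then the turn, a rotation vector about the tool's x, y, z normalised to -1 to 1, where 1 is pi rad, then the closure, from -1 (fully open) to 1 (shut). In form: [[[x, y, z], [rx, ry, rz], claw], ...]. A call has 1 to 10 rows; each row is the pose to reach, as a shift and turn from the pose commanded when the call began, along the tool's axes at that moment, turning the shorter way round; what a row does not reach only later rows make up. A row lasts 1/10 s, in which the tool goes at most 50 mm and 8.59 degrees, less where a joint would pass 70% of its speed; a pose out of reach is approached as far as the arm can. A call with a number of a shift or a turn outside -1 to 1 is refused whole. A call with a gripper value outside its range is refused whole. The fingers move at their own pace and stop on an object; "force" is the grip in N (left out, the last holds). Time passes only in rows, so rows that repeat a pose let the fingers close. It gives the time, the measured TCP pose, the force and the opening at its end, in the units of the state.
- sensors.get_obs(): the state, without advancing time (a new reading comes with each control period).
- camera(name): name is "scene" or "top" or "wrist"; returns the picture (420x560x3 uint8, blue, green, red); there is no depth.
- get_calibration(name): a dict with "fx", "fy", "cx", "cy" (pixels), "R" (3x3) and "t" (3): a world point X has camera coordinates R X + t. Camera axes: x right, y down, z forward; pixel columns grow to the right and rows downward; lengths in m; the calibration is good to about 2 mm. A picture is of the moment at which its call begins: read the wrist's pose just before it. get_calibration takes no time and is no camera call; for the wrist camera it gives the pose at the moment of the call.
- bot.job_done(): hands the job in, once; it reports no verdict.
Trained networks look in the newest picture that a camera, given by its name, has taken for a name from the list of things; names that differ only in an ending like _2 or _b are one class to them, and where a whole thing is asked for, a point or a joint stands for the part that bears it (a point fixed in the world has none). Each returns a list of dicts, best first, with "p" (0 to 1); they miss things now and then, are a little off and sometimes report something else, mostly with a low value. They report only what shows in the picture. A call takes as long as a camera call.
- recognise(label, camera): "point" ([column, row] in pixels, amid what is visible of it).
- place_of(label, camera): "point" ([column, row] in pixels: a listed point, or the origin of a listed thing).
The state is a dict: "time": time; "q": joint angles; "qd": joint speeds; "joint_efforts": joint torques, N m; "ee_pos": TCP position; "tcp_rot": TCP orientation; "wrist_force": force on the tool from outside, world axes, zero at the start; "torque": the same for the moment, N m; "opening": finger opening in m.
Only numpy, scipy, OpenCV 4.12 (cv2) and the standard library are available. Lean on these libraries where they do the work, as an engineer would, in place of code of your own. Each camera call takes 0.05 s, during which the arm holds its last target. There are 200 camera calls.

### The job

On the lid of the large rectangular grey food container, turn the bar-shaped knob little by little until the pointed nose of the white vent slide lines up with the straight bar mark, not with the round stud. Move the slide only by the knob, do not push it directly, and leave the glass tumbler beside the container standing where it is; let go of the knob when done.

Things in the scene. Friction and masses are not known exactly. Their poses are not given: they have to be found in the camera images.
- knob_grip (a point): White knob on the lid (top 78 mm up) of the fixed grey 180 x 240 mm container: 50 mm disc 5 mm high with a bar grip 46 long, 14 wide, top 40 mm over the lid, turning about the vertical. Point on its axis, 27 mm over the lid; x along the bar, turns with it, z up. Stays where left, about 0.05 N m. Range 1.4 rad each way from the middle (bar straight at the slot); it needs at most 1.3 rad: one grasp.
- vent_slide: White 26 x 30 x 4 mm slide with a pointed nose, in a black slot on the lid. Origin: nose tip, underside, 79 mm up, 101 mm from the knob axis when in the middle. x: the way the nose points, away from the knob; it slides along its y; z up. Geared to the knob: anticlockwise from above moves it to its +y, clockwise to -y, 40 mm per radian, 56 mm each way from the middle.
- bar_mark: The mark to meet: straight white bar 24 x 6 x 5 mm fixed on the lid beyond the slot, its length pointing at the slot. Origin: centre of its underside; axes parallel to the slide's (x along the bar, y along the slot). Lined up: slide and bar have the same y in this frame. The wrong mark, a round white stud 16 mm across, 5 mm high, is in the same row, on the other side of the middle.
- tumbler: Glass juice tumbler, 70 mm across the rim, 110 mm high, loose on the drainer beside one end of the container, about 190 to 215 mm from its middle. Origin: centre of its underside, z up.

How it is judged (in metres and radians):
At the end, for the whole second after the job is handed in: The nose of the vent slide is within 10 mm of the bar mark's centre line, measured along the slot, and at rest; the tumbler stands upright within 20 mm of where it stood (y of vent_slide in the frame of bar_mark between -0.01 and 0.01 m and linear speed of vent_slide below 0.005 m/s and angle between tumbler's own z axis and vertical below 0.2 rad and distance of tumbler from where it was at the start of the episode below 0.02 m); the robot touches nothing.
It fails at once if the vent slide is pushed directly by the robot (over 2 N) instead of through its knob (contact force between any of the fingers, the arm and vent_slide above 2 N).
It fails at once if the tumbler is tipped over or shifted by more than 20 mm (angle between tumbler's own z axis and vertical above 0.5 rad or distance of tumbler from where it was at the start of the episode above 0.02 m).
It also fails if it takes over 32 s, if anything falls off the work surface, if the arm or the gripper's body presses on something with over 40 N, if the wrist force passes 120 N, or if a joint passes its speed limit or range.

## Working session

There is one attempt and no reset: what is moved stays moved. The work goes in short steps, Python scripts to look and compute and a tool call to move; the robot and the scene stay as the last step left them, time stands still between calls to the robot, and variables do not carry over. Pictures are saved under pics/ and viewed, on a budget of 10 in all, crops included, one or two more only if the job needs it, and the job is handed in when it is done.

Besides the shell and the picture viewer there is one more tool, called after "Call:" as a command line: name --argument value ..., lists and objects as JSON in quotes. send_rows: Moves the arm, as the interface text tells. Scaled input: -1 to 1 covers 0.3 m each way for a shift and pi rad each way for a turn. Its arguments: {"type":"object","properties":{"plan":{"type":"array"},"force":{"type":"number"}},"required":["plan"]}

```bash
mkdir -p pics
cat > h.py <<'E'
import numpy as np, cv2
from workcell import sensors, camera, get_calibration, bot, recognise, place_of
def ray(cam,p,z):
    c=get_calibration(cam);R=np.array(c["R"]);t=np.array(c["t"]).ravel()
    d=R.T@np.array([(p[0]-c["cx"])/c["fx"],(p[1]-c["cy"])/c["fy"],1]);o=-R.T@t
    return (o+d*(z-o[2])/d[2]).round(4)
Z=dict(knob_grip=.105,vent_slide=.079,bar_mark=.078,tumbler=0.0)
def look(cam,names=Z):
    im=camera(cam)
    for n in names:
        for r in place_of(n,cam)[:2]: print(cam,n,round(r["p"],2),np.round(r["point"],1),ray(cam,r["point"],Z[n]))
    return im
E
python3 - <<'E'
from h import *
a=look("top");b=look("scene")
cv2.imwrite("pics/top.png",a);cv2.imwrite("pics/scene.png",b)
o=sensors.get_obs();print(o["time"],o["ee_pos"],o["tcp_rot"],o["opening"])
E
```

```text
top knob_grip 0.92 [312.7 287.7] [0.4978 0.0807 0.105 ]
top vent_slide 0.62 [305.4 214. ] [0.5972 0.0861 0.079 ]
top vent_slide 0.55 [178.9 293.5] [0.4954 0.2562 0.079 ]
top bar_mark 0.47 [320.9 199.5] [0.6168 0.0643 0.078 ]
top tumbler 0.86 [178.1 293.4] [0.4967 0.2737 0.    ]
scene knob_grip 0.89 [305.2 174.1] [0.4941 0.0786 0.105 ]
scene knob_grip 0.68 [236.7 218.4] [0.6258 0.0864 0.105 ]
scene vent_slide 0.71 [252.4 221.1] [0.5986 0.0851 0.079 ]
scene bar_mark 0.62 [236.5 218.9] [0.6134 0.0667 0.078 ]
scene tumbler 0.59 [388.3 300.5] [0.4977 0.2714 0.    ]
0.5 [0.19723769 0.513408   0.23124501] [-1.79998397e+02  4.06967289e-03  6.89839889e+01] 0.08547831459134099
```

View pics/top.png

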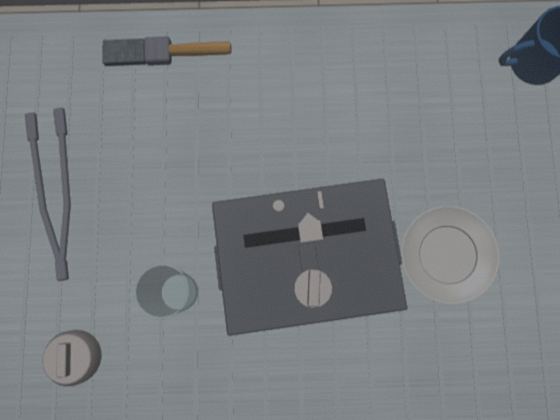

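View pics/scene.png

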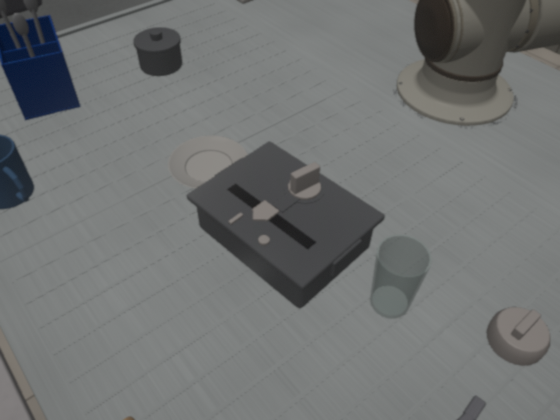

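Top view: knob (313,288), slide nose (308,213), bar mark (321,199), stud (279,206), tumbler base (178,293). The bar is on the slide's -y side, so the knob needs turning clockwise by about 0.55 rad. Moving above the knob.

Call:
send_rows --plan '[[[-0.68, 1, 0], [0, 0, -0.106], -1], [[-0.68, 1, 0], [0, 0, -0.106], -1], [[-0.68, 1, 0], [0, 0, -0.106], -1], [[-0.68, 1, 0], [0, 0, -0.106], -1], [[-0.68, 1, 0], [0, 0, -0.106], -1], [[-0.68, 1, 0], [0, 0, -0.106], -1], [[-0.68, 1, 0], [0, 0, -0.106], -1], [[-0.68, 1, 0], [0, 0, -0.106], -1], [[-0.68, 1, 0], [0, 0, -0.106], -1]]' --force 40

```text
time: 1.4
ee_pos: [0.4053, 0.2134, 0.2313]
tcp_rot: [180.0, 0.0, 87.8]
wrist_force: [0.6, -0.1, 0.7]
opening: 0.0856
```

Call:
send_rows --plan '[[[-0.43, 0.32, 0], [0, 0, 0], -1], [[-0.43, 0.32, 0], [0, 0, 0], -1], [[-0.43, 0.32, 0], [0, 0, 0], -1], [[-0.43, 0.32, 0], [0, 0, 0], -1], [[-0.43, 0.32, 0], [0, 0, 0], -1], [[-0.43, 0.32, 0], [0, 0, 0], -1]]'

```text
time: 2.0
ee_pos: [0.4952, 0.0842, 0.2312]
tcp_rot: [-180.0, -0.0, 88.1]
wrist_force: [-0.1, 0.8, 0.2]
opening: 0.0853
```

Run:
```python
from h import *
a=look("wrist");cv2.imwrite("pics/w1.png",a)
print(sensors.get_obs()["ee_pos"],sensors.get_obs()["tcp_rot"])
for p in ([0.497,.079,.105],[.5,.079,.118],[0.475,.079,.118]):
  c=get_calibration("wrist");q=np.array(c["R"])@p+np.ravel(c["t"]);print(q[:2]/q[2]*[c["fx"],c["fy"]]+[c["cx"],c["cy"]])
```

```text
wrist knob_grip 0.73 [268.9 205.2] [0.4966 0.0813 0.105 ]
wrist vent_slide 0.97 [278.5 303.5] [0.595 0.086 0.079]
wrist bar_mark 0.73 [261.6 323.5] [0.6156 0.0698 0.078 ]
wrist tumbler 0.74 [459.3 179.2] [0.5025 0.2767 0.    ]
[0.49528956 0.0842807  0.23153324] [ 1.79976920e+02 -8.76040948e-03  8.81644106e+01]
[266.34562152 205.44785352]
[266.12629233 213.92447314]
[264.79033669 180.09961093]
```

View pics/w1.png

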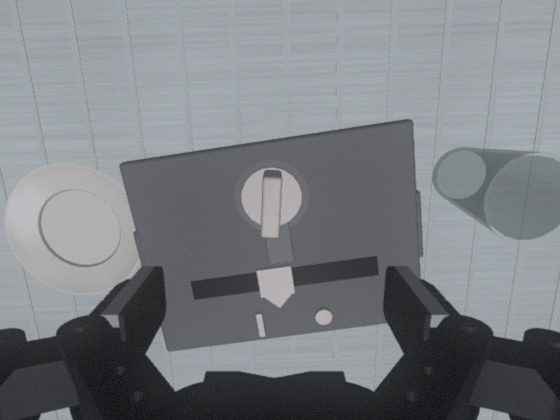

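Wrist view: bar grip near (271,205) almost straight, slide nose (279,305), bar mark (261,324), stud (324,317). Going down over the knob.

Call:
send_rows --plan '[[[-0.012, 0.003, 0.15], [0, 0, 0], -1], [[-0.012, 0.003, 0.25], [0, 0, 0], -1], [[-0.012, 0.003, 0.33], [0, 0, 0], -1], [[-0.012, 0.003, 0.39], [0, 0, 0], -1], [[-0.012, 0.003, 0.44], [0, 0, 0], -1], [[-0.012, 0.003, 0.47], [0, 0, 0], -1], [[-0.012, 0.003, 0.47], [0, 0, 0], -1]]'

```text
time: 2.95
ee_pos: [0.496, 0.0798, 0.0894]
tcp_rot: [-179.9, 0.0, 88.1]
wrist_force: [-0.4, -0.3, 0.4]
opening: 0.0854
```

Call:
send_rows --plan '[[[0, 0, 0], [0, 0, 0], 0.9], [[0, 0, 0], [0, 0, 0], 1], [[0, 0, 0], [0, 0, 0], 1], [[0, 0, 0], [0, 0, 0], 1], [[0, 0, 0], [0, 0, 0], 1], [[0, 0, 0], [0, 0, 0], 1], [[0, 0, 0], [0, 0, 0], 1], [[0, 0, 0], [0, 0, 0], 1]]' --force 40

```text
time: 3.75
ee_pos: [0.4966, 0.0813, 0.0909]
tcp_rot: [180.0, -0.2, 88.1]
wrist_force: [-1.5, 10.3, 3.3]
opening: 0.0132
```

Run:
```python
from h import *
for c in ("wrist","top","scene"):
  a=look(c,["vent_slide","bar_mark"]);cv2.imwrite(f"pics/g_{c}.png",a)
o=sensors.get_obs();print(o["ee_pos"],o["tcp_rot"],o["wrist_force"],o["torque"],o["opening"])
```

```text
scene vent_slide 0.95 [252.4 219.2] [0.5964 0.0822 0.079 ]
scene bar_mark 0.62 [236.3 220.4] [0.6153 0.0688 0.078 ]
[0.49656942 0.08129925 0.09094255] [179.97682587  -0.21055571  88.13673307] [-2.32277545  9.92279451  2.87345406] [ 1.87128118  0.37168061 -0.05177567] 0.01356435165512499
```

View pics/g_wrist.png

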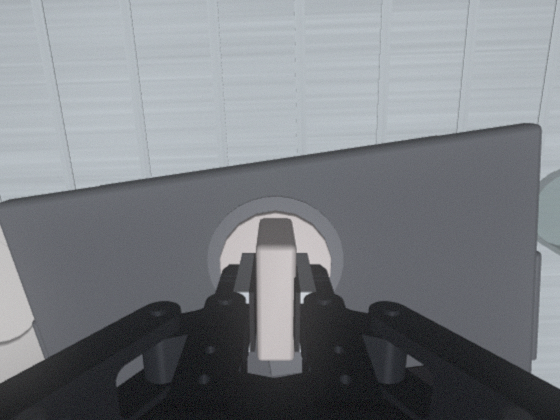

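Gripped squarely (bar between pads around (276,290)). Turning about 24° clockwise, shifting 1.5 mm to relieve the side force.

Call:
send_rows --plan '[[[0.005, 0, 0], [0, 0, 0.02], 1], [[0.005, 0, 0], [0, 0, 0.04], 1], [[0.005, 0, 0], [0, 0, 0.06], 1], [[0.005, 0, 0], [0, 0, 0.08], 1], [[0.005, 0, 0], [0, 0, 0.1], 1], [[0.005, 0, 0], [0, 0, 0.12], 1], [[0.005, 0, 0], [0, 0, 0.133], 1], [[0.005, 0, 0], [0, 0, 0.133], 1], [[0.005, 0, 0], [0, 0, 0.133], 1]]'

```text
time: 5.1
ee_pos: [0.4965, 0.0815, 0.0909]
tcp_rot: [-180.0, -0.1, 64.2]
wrist_force: [-3.6, 4.4, 5.4]
opening: 0.0131
```

Run:
```python
from h import *
for c in ("top","scene"):
  a=look(c,["vent_slide","bar_mark"]);cv2.imwrite(f"pics/t_{c}.png",a)
cv2.imwrite("pics/t_crop.png",cv2.resize(a[150:290,170:370],None,fx=4,fy=4,interpolation=cv2.INTER_CUBIC))
o=sensors.get_obs();print(o["ee_pos"],o["tcp_rot"],o["wrist_force"],o["torque"],o["opening"])
```

```text
scene vent_slide 0.8 [244.4 214.2] [0.5995 0.0672 0.079 ]
scene bar_mark 0.62 [234.4 220.3] [0.6173 0.067  0.078 ]
[0.49651549 0.08148267 0.09093968] [-1.79996976e+02 -5.46984778e-02  6.42081759e+01] [-2.80912184  3.02538511  5.57264763] [ 0.45248877  0.65263446 -0.05496975] 0.013208307013390578
```

View pics/t_crop.png

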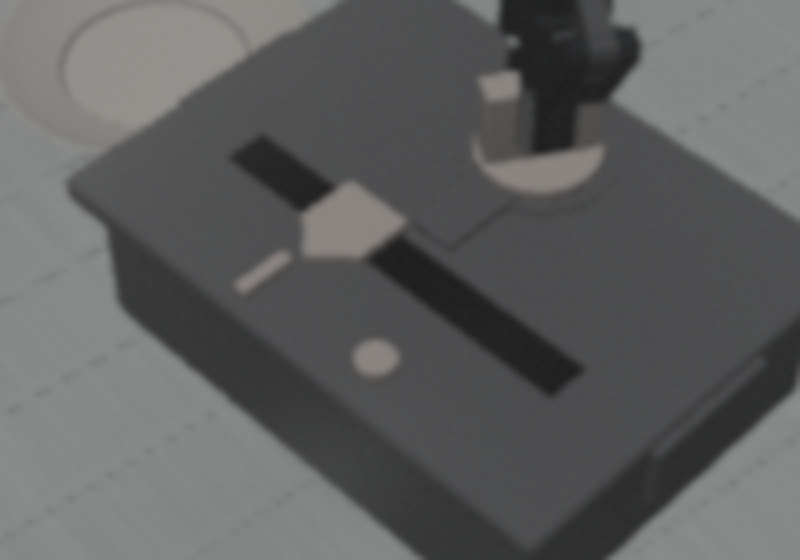

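Run:
```python
from h import *
P=lambda x,y:ray("scene",(x/4+170-.4,y/4+150-.4),.083)[:2]
k=P(240,140)
s=[P(232,156),P(551,396)];d=P(232,156)-P(551,396)
d=d/np.linalg.norm(d);y=-d  # slot edge, -> +y
print(y,np.degrees(np.arctan2(-y[0],y[1])))
b=[P(240,287),P(288,256)];n=P(302,257)
print(b,n,(n-sum(b)/2)@y, [ (n-q)@y for q in b])
```

```text
[-0.10759682  0.99419461] 6.176801182604206
[array([0.6262, 0.0681]), array([0.604 , 0.0667])] [0.6004 0.0703] 0.0044648376164930755 [np.float64(0.00496322608380548), np.float64(0.003966449149180657)]
```

The nose is still about 2–4 mm short on +y, so I turn another ~4.5° clockwise, then release and rise.

Call:
send_rows --plan '[[[0, 0, 0], [0, 0, 0.012], 1], [[0, 0, 0], [0, 0, 0.025], 1], [[0, 0, 0], [0, 0, 0.025], 1], [[0, 0, 0], [0, 0, 0.025], 1], [[0, 0, 0], [0, 0, 0.025], -1], [[0, 0, 0], [0, 0, 0.025], -1], [[0, 0, 0], [0, 0, 0.025], -1], [[0, 0, 0], [0, 0, 0.025], -1], [[0, 0, 0], [0, 0, 0.025], -1], [[0, 0, 0], [0, 0, 0.025], -1]]'

```text
time: 6.4
ee_pos: [0.4966, 0.0811, 0.0903]
tcp_rot: [-180.0, 0.0, 59.6]
wrist_force: [-0.2, -0.1, -0.5]
opening: 0.0856
```

Call:
send_rows --plan '[[[0, 0, 0], [0, 0, 0], -1], [[0, 0, -0.06], [0, 0, 0], -1], [[0, 0, -0.15], [0, 0, 0], -1], [[0, 0, -0.27], [0, 0, 0], -1], [[0, 0, -0.4], [0, 0, 0], -1], [[0, 0, -0.5], [0, 0, 0], -1], [[0, 0, -0.5], [0, 0, 0], -1], [[0, 0, -0.5], [0, 0, 0], -1]]'

```text
time: 7.2
ee_pos: [0.4969, 0.0811, 0.2406]
tcp_rot: [179.9, -0.0, 59.6]
wrist_force: [0.4, -0.8, 0.3]
opening: 0.0857
```

Run:
```python
from h import *
for c in ("wrist","scene","top"):
  a=look(c);cv2.imwrite(f"pics/f_{c}.png",a)
  if c=="scene": cv2.imwrite("pics/f_crop.png",cv2.resize(a[150:290,170:370],None,fx=4,fy=4,interpolation=cv2.INTER_CUBIC))
c=get_calibration("wrist");np.savez("c.npz",**{k:np.array(v) for k,v in c.items()})
o=sensors.get_obs();print(o["time"],o["ee_pos"],o["tcp_rot"],o["wrist_force"],o["opening"])
```

```text
wrist knob_grip 0.91 [275.3 196.4] [0.4933 0.0836 0.105 ]
wrist vent_slide 0.6 [315.8 293.3] [0.5955 0.0666 0.079 ]
wrist vent_slide 0.34 [327.3 307.3] [0.6134 0.0689 0.079 ]
wrist bar_mark 0.45 [325.2 311.8] [0.6172 0.0648 0.078 ]
wrist tumbler 0.76 [444.3  82.7] [0.4993 0.2736 0.    ]
scene knob_grip 0.92 [306.3 174.2] [0.493  0.0798 0.105 ]
scene vent_slide 0.86 [241.5 210.6] [0.5986 0.0588 0.079 ]
scene bar_mark 0.65 [236.1 221.5] [0.6168 0.0703 0.078 ]
scene tumbler 0.65 [384.8 300.4] [ 0.5015  0.2682 -0.    ]
7.95 [0.49654463 0.08109217 0.24027938] [1.79999039e+02 1.09656739e-03 5.96249100e+01] [ 0.89828491 -0.82962496 -0.70705555] 0.08511386379250756
```

View pics/f_wrist.png

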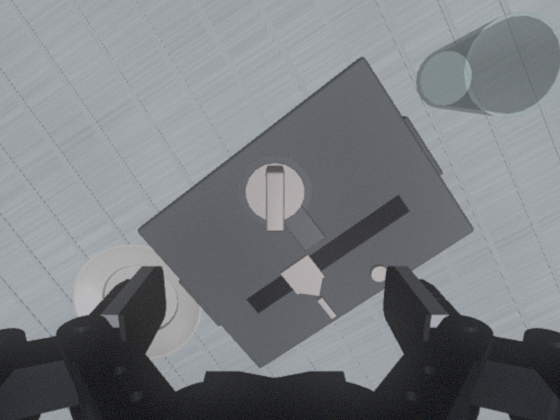

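View pics/f_crop.png

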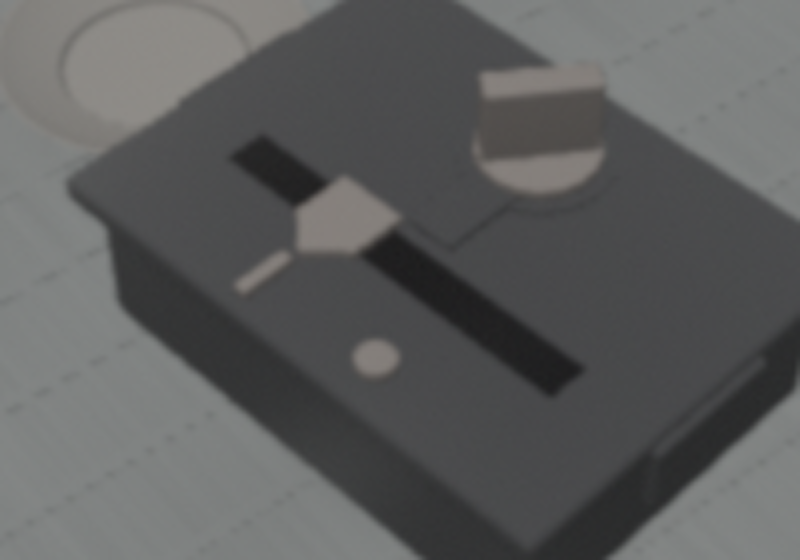

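Both views show the nose in line with the bar mark: crop nose (297,252) against bar end (288,256), and wrist nose (319,297) against bar (319,300)–(335,318). The tumbler is unmoved and the gripper is clear.

```bash
python3 -c "
from h import *
print(bot.job_done())"
```

```text
the job is handed in; nothing more can be done
None
```

I gripped the knob once and turned it about 28° clockwise in two small steps. I then let go, raised the gripper about 150 mm straight up and handed the job in. No verdict was reported.

- **Alignment:** after release, the scene and wrist pictures both show the slide's nose in line with the straight bar mark, not the stud. I judge the offset at about 1–2 mm by eye from the pictures.
- **Disagreement:** the networks did not agree at the end. The scene camera's estimate put the slide about 9–10 mm past the bar. The wrist camera's put it about 4 mm to the other side. The scene estimate's point lay a few pixels off the nose visible in the picture, so I trusted the picture.
- **Tumbler:** it was still standing upright. The position estimates varied by only a few millimetres, within measurement noise.
- **Contact and time:** the gripper was clear, the wrist force was near zero, and the clock read about 8 s of the 32 s allowed.
- **Failed check:** the top camera found neither the slide nor the bar once the arm was over the container, so it could not help with the last checks.

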